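# Swing the stone stand to work and wedge the whetstone tight

### The arm

A 6-joint arm with a two-finger parallel gripper is mounted at the origin on a cart in front of the work surface, level with it; the furniture and walls round the work are solid. World frame = base frame: x ahead of the robot, y to its left, z up, the work surface at z = 0. Lengths are in m, angles in rad, forces in N, time in s.
With the tool pointing down it reaches from about 0.3 to 0.775 m from the base axis. Payload 14.6 kg.
Tool frame: the origin (TCP) lies midway between the tips of the shut fingers; the grasp point (between the pads) lies 19 mm behind it (grasp_offset is the distance from the TCP to the grasp point, in m); z points along the fingers, y is the line along which they close (so a half turn about z gives the same grasp; the last joint's range is limited). The gripper opens to 94 mm and grips with 3 to 60 N. Pads are 16 mm wide; open, the fingers measure 119 mm over their backs; the gripper's body (75 mm by 177 mm) begins 78 mm behind the grasp point.
Start: joints at [-1.397, 0.3, 1.521, -0, 1.321, -0.067], TCP at [0.131, -0.534, 0.205] pointing down, gripper open.
Joint ranges: [-3.03, 3.03], [-0.79, 2.21], [0.23, 2.52], [-1.04, 4.18], [0, 3.07], [-2.55, 2.55]. Speed limits (rad/s): [2.22, 2.22, 2.57, 3.14, 3.14, 3.14].

### API

Orientations are given as [roll, pitch, yaw] about the fixed x, y, z axes, in that order (R = Rz(yaw) Ry(pitch) Rx(roll)).
In Python, from station import * gives the robot as it stands. The module is installed in compiled form; this text tells all that it offers.
- The arm moves only by the tool send_rows, never from a script. Its argument "rows" is a list of rows, each an object of numbers: "dx", "dy", "dz": the shift along the tool's x, y, z in mm; "roll": the turn about the tool's z in degrees; "jaw": the closure, from -1 (fully open) to 1 (shut). In form: [{"dx": .., "dy": .., "dz": .., "roll": .., "jaw": ..}, ...]. A call has 1 to 12 rows; each row shifts and turns the commanded pose from where the row before left it, along the tool's axes as they then stand; what a row does not reach is not made up. A row lasts 1/12 s, in which the tool goes at most 41.7 mm and 7.16 degrees, less where a joint would pass 70% of its speed; a pose out of reach is approached as far as the arm can. A call is refused whole if a number of a shift passes 41.7 or a number of a turn 7.16, either way. A call with a gripper value outside its range is refused whole. The fingers move at their own pace and stop on an object; "force" is the grip in N (left out, the last holds). Time passes only in rows, so rows that do not move let the fingers close. It gives the time, the measured TCP pose, the force, the opening and the grip force at its end, in the units of the state.
- get_obs(): the state, without advancing time (a new reading comes with each control period).
- camera(name): name is "scene" or "top" or "wrist"; returns a dict with "frame" (384x512x3 uint8, red, green, blue), "z_map" (384x512 float32, m along the optical axis (not along the pixel's ray), 0 where there is no reading), "camera_matrix" (3x3 intrinsics, pixels), "D" ([k1, k2, p1, p2, k3] as OpenCV has them; the pictures are not rectified), "rvec" (rotation vector, rad) and "tvec" (3), from world to camera coordinates, as OpenCV has them. Camera axes: x right, y down, z forward; pixel columns grow to the right and rows downward; lengths in m; the calibration is good to about 2 mm. A picture is of the moment at which its call begins.
- hand_in(): hands the job in; it is judged then, once.
The state is a dict: "time_s": time; "qpos": joint angles; "joint_vel": joint speeds; "tau": joint torques, N m; "ee_pos": TCP position; "eef_rot": TCP orientation; "force": force on the tool from outside, world axes, zero at the start; "moment": the same for the moment, N m; "grip_width": finger opening in m; "grip_force": force on a finger pad.
Only numpy, scipy, OpenCV 4.12 (cv2) and the standard library are available. Lean on these libraries where they do the work, as an engineer would, in place of code of your own. Each camera call takes 0.05 s, during which the arm holds its last target. There are 200 camera calls.

### The job

Get the sharpening stone ready: turn the swivel stand by its upright knob, a quarter turn anticlockwise seen from above, until it clicks home in its working position. Then slide the wooden wedge, thin end first and flat face to the stone, along the bed into the wide mouth of the gap between the stone's end and the slanted jaw, and push it in until the stone is pressed flush against the plain jaw at the other end. Finish still gripping the wedge and keeping it pushed in - do not let go - and leave the other things on the table where they are.

Things in the scene. Friction and masses are not known exactly. Their poses are not given: they have to be found in the camera images.
- stand: fixed foot of the swivel stand, a dark steel disc 176 mm across and 9 mm high, bolted down; origin on the vertical pivot axis at table height. The swivelling top turns on it: a wooden bed 290 x 92 mm whose flat upper face is 30 mm above the table, 154 mm long from the pivot to the slanted-jaw end and 136 mm to the plain-jaw end
- swivel (a joint): turn of the stand's top on its foot, rad, positive anticlockwise from above. 0 = parked: slanted jaw at the foot's +y end, knob on its -x side. 1.571 = working position, a hard stop: slanted jaw towards the robot at the foot's -x end, knob on the foot's -y side. A sprung ball holds it at either end, between them it turns easily; pushing the wedge in presses it on the working stop
- knob (a point): black upright knob on the stand's side lever, 96 mm from the pivot, swinging with the stand; 20 mm across from 37 to 63 mm above the table (a 14 mm stem below); the point is on its axis 50 mm above the table. Free room all round but for the bed, whose edge is 50 mm from the knob's axis. It takes 3 to 8 N to leave the parked notch, and again 0.15 rad before the working stop
- mouth (a point): wide mouth of the wedge gap, on the bed's long edge, on the bed surface (30 mm above the table), 116 mm along the bed from the pivot. Axes of the swivelling top: y along the bed from plain to slanted jaw, x across, z up (the foot's axes turned by joint swivel). The wedge slides in towards -x. The gap's other edge (x = -92 mm) is too narrow for the wedge. The stone's end is at y = -11 mm once flush
- slanted_jaw (a point): on the top edge of the slanted jaw's inner face, half way across the bed, 48 mm above the table (18 mm above the bed); axes as point mouth. The jaw is a wooden block 92 mm wide and 18 mm thick whose inner face slopes 1 in 10: at the mouth it lies 4.6 mm farther from the stone than here, at the other edge of the bed 4.6 mm nearer. The gap at the mouth is 20 to 25 mm wide at the start
- wedge: pale wooden wedge, 128 x 25 x 30 mm high; origin mid length on the underside. x runs from the thin end (-64 mm; 16 mm thick less a 3 x 8 mm chamfer on the flat side) to the tail. Flat face, for the stone, at y = -11 mm; slanted face y = 11.6 mm + 0.1 x up to x = 24 mm, then a parallel tail, y = 14 mm. Fully in, its axes agree with point mouth's, its origin at x about -22, y about 0, z = 0 mm there
- wedge_tail (a point): point inside the wedge's parallel tail where it is best gripped across (25 mm thick, 40 mm long), 44 mm from the wedge's origin towards the tail, midway between the faces (y = 1.5 mm), 15 mm above the underside. It stays 22 mm outside the bed when the wedge is fully in. The push needed to drive the stone home is about 6 to 15 N, 1 mm of stone travel per 10 mm of wedge travel
- stone: grey-brown whetstone on a black base, 780 g, lying loose on the bed between low side rails (0.9 mm clear each side): base 75 x 215 x 14 mm, stone above it 65 x 205 mm, 38 mm high in all; origin at the centre of the underside, y along its length. It starts 0.5 to 4.5 mm clear of the plain jaw
- plain_face (a point): centre of the foot of the inner face of the plain jaw: a square wooden end block with a rubber facing, 92 mm wide, 18 mm high above the bed, fixed to the bed 110 mm from the pivot at the end opposite the slanted jaw; axes as point mouth. The stone is flush when its origin is 107.5 mm from here along the bed
- brush: bystander: wooden scrub brush, 61 x 154 x 46 mm, origin under its centre, y along its length
- cup: bystander: steel cup, 81 mm across, 99 mm high
- scaler: bystander: fish scaler with wooden handle, 176 x 26 x 23 mm, x along its length
- tweezers: bystander: steel bone tweezers, 116 x 15 x 9 mm, x along their length
Mind the look-alikes: they are no part of the job. Leave any yellow look-alike of the wedge alone.

How it is judged:
By the outcome, as a careful person would: the job done as asked, in the order asked, and still so for the second after the job is handed in, while the arm keeps its last pose, push and grip.
It also fails if it takes over 56 s, if anything falls off the work surface, if the arm or the gripper's body presses on something with over 40 N, if the wrist force passes 120 N, or if a joint passes its speed limit or range.

## Working session

There is one attempt and no reset: what is moved stays moved. The work goes in short steps, Python scripts to look and compute and a tool call to move; the robot and the scene stay as the last step left them, time stands still between calls to the robot, and variables do not carry over. Pictures are saved under pics/ and viewed, at most 10 in all, crops included, and the job is handed in when it is done.

Besides the shell and the picture viewer there is one more tool, called as name(argument=value, ...) on one line, values as JSON. send_rows: Moves the arm, as the interface text tells. Its arguments: {"type":"object","properties":{"rows":{"type":"array"},"force":{"type":"number"}},"required":["rows"]}

```bash
mkdir -p pics
cat > h.py <<'E'
from station import *
import numpy as np, cv2
def cam(n):
    c=camera(n); return c
def world(c,us,vs,z=None):
    K=np.array(c["camera_matrix"],float);D=np.array(c["D"],float)
    R=cv2.Rodrigues(np.array(c["rvec"],float))[0];t=np.array(c["tvec"],float).ravel()
    p=cv2.undistortPoints(np.stack([us,vs],-1).astype(float).reshape(-1,1,2),K,D).reshape(-1,2)
    r=np.c_[p,np.ones(len(p))]
    if z is None: 
        d=c["z_map"][np.asarray(vs,int),np.asarray(us,int)]
        return (r*d[:,None]-t)@R
    o=-R.T@t; w=r@R
    return o+w*((z-o[2])/w[:,2])[:,None]
def proj(c,P):
    return cv2.projectPoints(np.array(P,float).reshape(-1,3),np.array(c["rvec"],float),np.array(c["tvec"],float),np.array(c["camera_matrix"],float),np.array(c["D"],float))[0].reshape(-1,2)
def save(n,im): cv2.imwrite("pics/"+n,im[:,:,::-1])
E
python3 - <<'E'
from h import *
for n in("top","scene"):
    c=cam(n); np.save(n+".npy",c,allow_pickle=True); save(n+"0.png",cv2.resize(c["frame"],(800,600)))
    print(n,c["camera_matrix"],c["tvec"],c["D"])
o=get_obs();print({k:np.round(v,3) for k,v in o.items()})
E
```

```text
top [[402.70946444   0.         253.78882082]
 [  0.         402.70946444 189.40480289]
 [  0.           0.           1.        ]] [0.1223675  0.5578786  1.33019478] [-0.00179724  0.          0.          0.          0.        ]
scene [[447.16510545   0.         257.78325572]
 [  0.         447.16510545 185.68733628]
 [  0.           0.           1.        ]] [0.55555457 0.11371349 1.63894343] [-0.07713275  0.          0.          0.          0.        ]
{'time_s': np.float64(0.1), 'qpos': array([-1.397,  0.3  ,  1.521, -0.   ,  1.321, -0.067]), 'joint_vel': array([-0.   , -0.002, -0.002, -0.   , -0.   , -0.   ]), 'tau': array([ 3.0000e-03, -5.3264e+01, -3.5328e+01,  7.1000e-02,  2.3000e-02,
       -0.0000e+00]), 'ee_pos': array([ 0.131, -0.534,  0.205]), 'eef_rot': array([-3.141, -0.   ,  0.241]), 'force': array([-0.153, -0.971, -0.303]), 'moment': array([ 0.001,  0.024, -0.021]), 'grip_force': np.float64(0.0), 'grip_width': np.float64(0.094)}
```

View pics/top0.png

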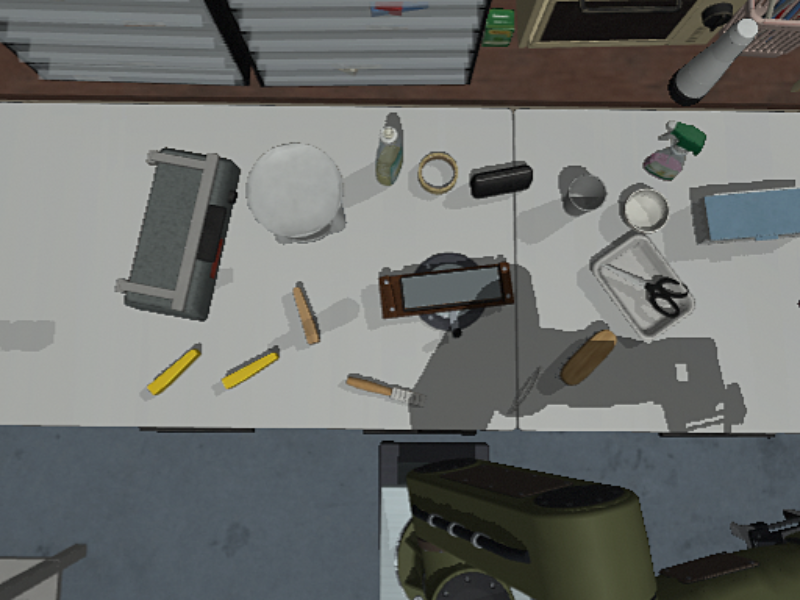

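View pics/scene0.png

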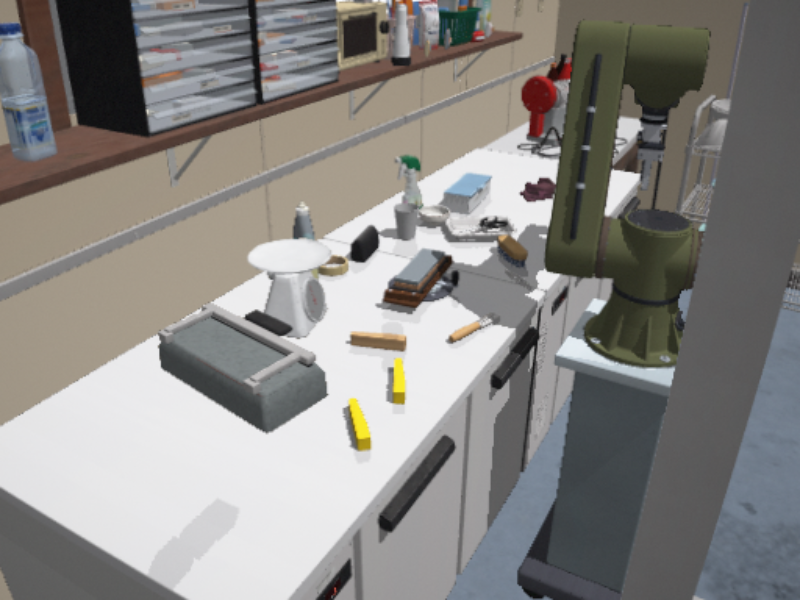

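Run:
```python
from h import *
c=np.load("top.npy",allow_pickle=True).item(); f=c["frame"]
a=cv2.resize(f[170:230,170:350],(800,267),interpolation=cv2.INTER_CUBIC); save("crop1.png",a)
hsv=cv2.cvtColor(f,cv2.COLOR_RGB2HSV)
m=cv2.inRange(hsv,(8,60,120),(22,255,255)); m[:,:175]=0;m[:,215:]=0;m[:175]=0;m[225:]=0
n,l,s,ce=cv2.connectedComponentsWithStats(m);i=1+s[1:,4].argmax();print(s[i],ce[i])
v,u=np.where(l==i); P=world(c,u,v); print("z",np.percentile(P[:,2],[5,50,95]))
k=P[:,2]>0.024; Q=world(c,u[k],v[k],.03)[:,:2]
r=cv2.minAreaRect((Q*1000).astype(np.float32)); print(r,k.sum())
b=cv2.boxPoints(r);
mu=Q.mean(0);w,V=np.linalg.eigh(np.cov(Q.T));d=V[:,1]*np.sign(V[0,1]);t=(Q-mu)@d;n_=(Q-mu)@np.array([-d[1],d[0]])
print(mu,d)
for lo in np.arange(-70,70,14):
    q=(t*1e3>=lo)&(t*1e3<lo+14)
    if q.sum(): print(lo,q.sum(),np.round([n_[q].min()*1e3,n_[q].max()*1e3]),t.min(),t.max())
# knob + stand
v,u=np.mgrid[150:230,235:340];u=u.ravel();v=v.ravel();P=world(c,u,v);g=f[v,u].astype(int)
k=(g.max(1)<60)&(P[:,2]>.045)&(P[:,0]<0.49)
print("knob",k.sum(),np.round(P[k].mean(0),4), world(c,[u[k].mean()],[v[k].mean()],.063))
Q=P[(P[:,2]>.042)&(P[:,2]<.052)&(abs(g[:,0]-g[:,2])>25)]
Qn=P[(P[:,2]>.060)]; print("stone",len(Qn),Qn.mean(0), cv2.minAreaRect((Qn[:,:2]*1000).astype(np.float32)))
print(np.round(P[:,2].reshape(80,105)[::4,::5]*1000).astype(int))
```

```text
[188 184  16  36 216] [194.96296296 202.73148148]
z [0.02372453 0.02839685 0.03303921]
((515.2210083007812, 328.091552734375), (125.07954406738281, 22.471046447753906), 18.1390380859375) 203
[0.5100534  0.32747314] [0.94197679 0.335678  ]
-70 3 [-7.  7.] -0.05762546624352814 0.0677309795681074
-56 26 [-11.  11.] -0.05762546624352814 0.0677309795681074
-42 25 [-11.  10.] -0.05762546624352814 0.0677309795681074
-28 27 [-12.  11.] -0.05762546624352814 0.0677309795681074
-14 24 [-11.  10.] -0.05762546624352814 0.0677309795681074
0 23 [-10.  10.] -0.05762546624352814 0.0677309795681074
14 22 [-9.  9.] -0.05762546624352814 0.0677309795681074
28 21 [-8.  9.] -0.05762546624352814 0.0677309795681074
42 20 [-7.  8.] -0.05762546624352814 0.0677309795681074
56 12 [-6.  6.] -0.05762546624352814 0.0677309795681074
knob 34 [0.4641 0.0221 0.2556] [[ 0.48507634 -0.0033887   0.063     ]]
stone 1252 [0.56505667 0.01900465 0.11453891] ((502.9608154296875, 26.588943481445312), (201.86695861816406, 247.13926696777344), 7.82264518737793)
[[   2   -2   -4   -4    0   -5   -3    0   -8   -3   -4    0    0   
[... 1431 characters left out ...]
3
     3   -3    0   -2    2   -3   -2]
 [  -2   -3   -2   -1   -3    0    4    3    8   11    5   21    9    6
    -1    3   -5   -6    4   -5   -6]
 [   2    0   -4   -3    1   -4   -2    4   -5    6    5   23    2    4
    -2    3    2   -4   -2   -9   -3]
 [  -5    4   -3   -4   -3    2    1   -1   -2   -4   -2   59   -1   -3
     1   -1    0   -1    0   -7    1]
 [  -4    0   -1   -2   -1   -7   -4   -3   -4    2    0   -2   -5    4
     0   -1    0    0   -4  -10   -1]
 [   1   -1   -4   -2   -6    0   -3   -1    4   -4    6    1   -2   -5
    -2   -4   -2    0    3   -7   -3]
 [  -3   -3   -8    1   -5   -7   -2    4   -5    2   -9    0   -1    3
    -2    0    1    0    0   -6   -3]]
```

View pics/crop1.png

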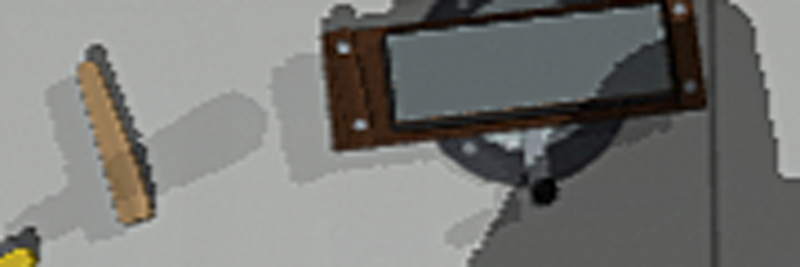

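The pale wedge is at (306,313) in the 800‑px top view. It could be confused with the yellow look-alikes at (173,370) and (250,370) or the scaler handle at (370,385). The crop confirms the pale wooden one: its thin end is up and its tail is at the bottom. The knob is at (456,330), at crop pixel (543,190).

Run:
```python
from h import *
c=np.load("top.npy",allow_pickle=True).item(); f=c["frame"]
v,u=np.mgrid[150:230,235:340];u=u.ravel();v=v.ravel();P=world(c,u,v);g=f[v,u].astype(int)
k=(P[:,2]>.058)&(P[:,2]<.08)&(P[:,0]>.52); Q=world(c,u[k],v[k],.068)[:,:2]
r=cv2.minAreaRect((Q*1000).astype(np.float32));print("stone",r, np.median(Q,0))
t=Q-Q.mean(0);w,V=np.linalg.eigh(np.cov(t.T));d=V[:,1]*np.sign(V[1,1]);yaw=np.degrees(np.arctan2(-d[0],d[1]));print("yaw",yaw,Q.mean(0))
# knob: dark pixels near predicted
kk=(g.max(1)<45)&(P[:,0]<.50)&(P[:,0]>.46)&(abs(P[:,1]+.003)<.02)
print(kk.sum(),sorted(set(zip(u[kk],v[kk])))[:40])
z=P[:,2]; q=kk&(z>.035); print(q.sum(),world(c,[u[q].mean()],[v[q].mean()],.06))
# foot disc: dark bluish low pixels
fo=(z>-.002)&(z<.02)&(g.max(1)<75)&(g[:,2]>g[:,0])
m=np.zeros(f.shape[:2],np.uint8);m[v[fo],u[fo]]=255
# top arc far side
A=world(c,u[fo],v[fo],.009)[:,:2]
kn=world(c,[u[q].mean()],[v[q].mean()],.06)[0,:2]
for y in (yaw,):
    a=np.radians(y);pv=kn+.096*np.array([np.cos(a),np.sin(a)]);print("pivot",pv)
    rr=np.linalg.norm(A-pv,axis=1);print(np.percentile(rr,[50,90,97]))
    far=A[(A[:,0]>pv[0]+.05)];
    print("far edge",len(far),np.linalg.norm(far-pv,axis=1).max() if len(far) else 0)
```

```text
stone ((572.5404663085938, 14.976570129394531), (65.66989135742188, 204.7239990234375), 7.328900337219238) [0.57226042 0.01561648]
yaw 7.23086383499679 [0.57249023 0.01520258]
44 [(np.int64(287), np.int64(209)), (np.int64(287), np.int64(210)), (np.int64(287), np.int64(211)), (np.int64(288), np.int64(209)), (np.int64(288), np.int64(210)), (np.int64(288), np.int64(211)), (np.int64(289), np.int64(212)), (np.int64(290), np.int64(211)), (np.int64(290), np.int64(212)), (np.int64(290), np.int64(213)), (np.int64(290), np.int64(214)), (np.int64(290), np.int64(215)), (np.int64(291), np.int64(210)), (np.int64(291), np.int64(211)), (np.int64(291), np.int64(212)), (np.int64(291), np.int64(213)), (np.int64(291), np.int64(214)), (np.int64(291), np.int64(215)), (np.int64(292), np.int64(210)), (np.int64(292), np.int64(211)), (np.int64(292), np.int64(212)), (np.int64(292), np.int64(213)), (np.int64(292), np.int64(214)), (np.int64(292), np.int64(215)), (np.int64(293), np.int64(210)), (np.int64(293), np.int64(211)), (np.int64(293), np.int64(212)), (np.int64(293), np.int64(213)), (np.int64(293), np.int64(214)), (np.int64(293), np.int64(215)), (np.int64(294), np.int64(208)), (np.int64(294), np.int64(209)), (np.int64(294), np.int64(210)), (np.int64(294), np.int64(211)), (np.int64(294), np.int64(212)), (np.int64(294), np.int64(213)), (np.int64(294), np.int64(214)), (np.int64(295), np.int64(208)), (np.int64(295), np.int64(209)), (np.int64(295), np.int64(212))]
28 [[0.47760282 0.00224668 0.06      ]]
pivot [0.57283933 0.01432997]
[0.07647568 0.08547043 0.08739022]
far edge 232 0.1585184821270892
```

send_rows(rows=[{"dx":30,"dy":-25,"dz":0,"roll":0,"jaw":-0.2},{"dx":30,"dy":-25},{"dx":30,"dy":-25},{"dx":25,"dy":-30},{"dx":25,"dy":-30},{"dx":25,"dy":-30},{"dx":25,"dy":-30},{"dx":25,"dy":-30},{"dx":25,"dy":-30},{"dx":20,"dy":-30},{"dx":20,"dy":-30},{"dx":20,"dy":-30,"roll":7}], force=8)

```text
invalid input at $.rows[1]: expected keys dx, dy, dz, roll, jaw
```

send_rows(rows=[{"dx":0,"dy":0,"dz":0,"roll":6.6,"jaw":0.0},{"dx":25.7,"dy":-30.6,"dz":0,"roll":0,"jaw":0.0},{"dx":25.7,"dy":-30.6,"dz":0,"roll":0,"jaw":0.0},{"dx":25.7,"dy":-30.6,"dz":0,"roll":0,"jaw":0.0},{"dx":25.7,"dy":-30.6,"dz":0,"roll":0,"jaw":0.0},{"dx":25.7,"dy":-30.6,"dz":0,"roll":0,"jaw":0.0},{"dx":25.7,"dy":-30.6,"dz":0,"roll":0,"jaw":0.0},{"dx":25.7,"dy":-30.6,"dz":0,"roll":0,"jaw":0.0},{"dx":25.7,"dy":-30.6,"dz":0,"roll":0,"jaw":0.0},{"dx":25.7,"dy":-30.6,"dz":0,"roll":0,"jaw":0.0},{"dx":25.7,"dy":-30.6,"dz":0,"roll":0,"jaw":0.0},{"dx":25.7,"dy":-30.6,"dz":0,"roll":0,"jaw":0.0}], force=8)

```text
time_s: 1.1
ee_pos: [0.37, -0.1628, 0.2055]
eef_rot: [3.141, -0.0, 0.125]
force: [0.1, -0.7, -0.8]
grip_width: 0.0469
grip_force: 0.0
```

send_rows(rows=[{"dx":25.7,"dy":-30.6,"dz":0,"roll":0,"jaw":0.0},{"dx":25.7,"dy":-30.6,"dz":0,"roll":0,"jaw":0.0},{"dx":25.7,"dy":-30.6,"dz":10,"roll":0,"jaw":0.0},{"dx":25.7,"dy":-30.6,"dz":20,"roll":0,"jaw":0.0},{"dx":0,"dy":0,"dz":25,"roll":0,"jaw":0.0},{"dx":0,"dy":0,"dz":0,"roll":0,"jaw":0.0}])

```text
time_s: 1.6
ee_pos: [0.4531, -0.031, 0.1478]
eef_rot: [-3.14, 0.007, 0.129]
force: [0.3, -0.9, -1.4]
grip_width: 0.047
grip_force: 0.0
```

Run:
```python
from h import *
o=get_obs();print(o["time_s"],o["ee_pos"],o["eef_rot"],o["qpos"])
c=cam("wrist");np.save("w.npy",c,allow_pickle=True);im=cv2.resize(c["frame"],(800,600));
for p,col in (([.4775,.0027,.063],(255,0,0)),([.5727,.0148,.068],(0,255,0))):
    q=proj(c,p)[0]*800/512;print(q);cv2.circle(im,tuple(int(x) for x in q),5,col,2)
save("w1.png",im)
```

```text
1.6 [ 0.45306846 -0.03097035  0.14777352] [-3.1397318   0.00657174  0.12880539] [-1.48925328e-01  1.51186765e-01  1.84559218e+00 -1.34007242e-05
  1.15164382e+00  1.29307722e+00]
[352.77352128 267.60887128]
[347.22614586 102.64288779]
```

View pics/w1.png

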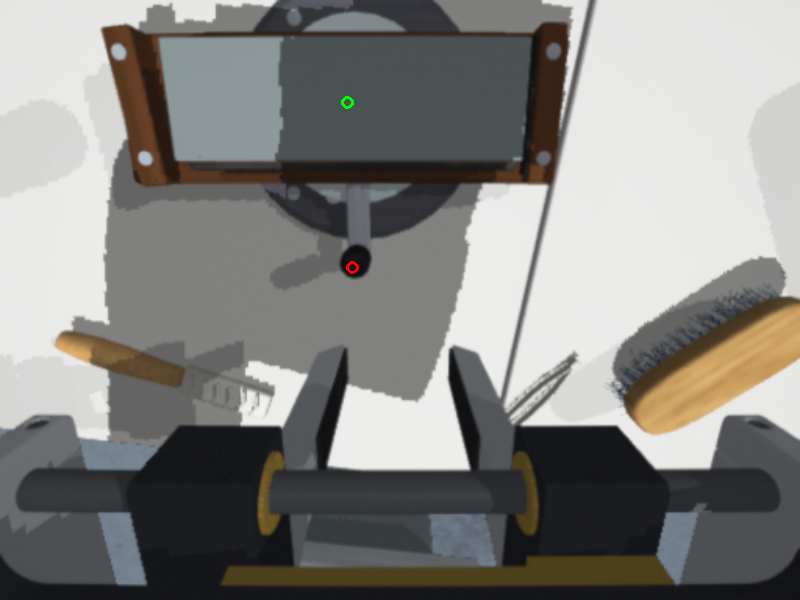

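Run:
```python
from h import *
c=np.load("w.npy",allow_pickle=True).item();g=c["frame"].max(2)
print(world(c,[355*.64],[261*.64],.063), world(c,[346*.64],[99*.64],.068))
m=(g<40).astype(np.uint8);m[:,:200]=0;m[:,250:]=0;m[:152]=0;m[185:]=0
n,l,s,ce=cv2.connectedComponentsWithStats(m);i=1+s[1:,4].argmax();print(s[i],ce[i],world(c,[ce[i][0]],[ce[i][1]],.055))
# stone corners (800px) TL,TR,BR,BL
x=np.array([159,533,525,176])*.64;y=np.array([37,37,161,162])*.64
W=world(c,x,y,.068);print(np.round(W,4),W.mean(0))
o=get_obs();print(o["ee_pos"],o["eef_rot"])
```

```text
[[0.48196094 0.00171641 0.063     ]] [[0.57448518 0.0156649  0.068     ]]
[218 157  19  20 292] [227.08561644 166.74657534] [[0.48054134 0.00248725 0.055     ]]
[[ 0.5926  0.1197  0.068 ]
 [ 0.6184 -0.0819  0.068 ]
 [ 0.555  -0.0912  0.068 ]
 [ 0.5283  0.1116  0.068 ]] [0.57357521 0.01456321 0.068     ]
[ 0.45349486 -0.0320994   0.15011241] [-3.14037901  0.0046219   0.12715849]
```

send_rows(rows=[{"dx":14.8,"dy":-15.4,"dz":0,"roll":0,"jaw":0.0},{"dx":14.8,"dy":-15.4,"dz":0,"roll":0,"jaw":0.0},{"dx":0,"dy":0,"dz":20,"roll":0,"jaw":0.0},{"dx":0,"dy":0,"dz":20,"roll":0,"jaw":0.0},{"dx":0,"dy":0,"dz":10,"roll":0,"jaw":0.0},{"dx":0,"dy":0,"dz":0,"roll":0,"jaw":0.0},{"dx":0,"dy":0,"dz":0,"roll":0,"jaw":0.0}])

```text
time_s: 2.23
ee_pos: [0.4804, 0.0008, 0.1028]
eef_rot: [3.142, -0.0, 0.124]
force: [-1.2, -0.1, 0.8]
grip_width: 0.047
grip_force: 0.0
```

Descend 65 mm and close gently on the knob.

send_rows(rows=[{"dx":0,"dy":0,"dz":20,"roll":0,"jaw":0.0},{"dx":0,"dy":0,"dz":20,"roll":0,"jaw":0.0},{"dx":0,"dy":0,"dz":16,"roll":0,"jaw":0.0},{"dx":0,"dy":0,"dz":9,"roll":0,"jaw":0.3},{"dx":0,"dy":0,"dz":0,"roll":0,"jaw":0.7},{"dx":0,"dy":0,"dz":0,"roll":0,"jaw":0.7},{"dx":0,"dy":0,"dz":0,"roll":0,"jaw":0.7},{"dx":0,"dy":0,"dz":0,"roll":0,"jaw":0.7}], force=5)

```text
time_s: 2.9
ee_pos: [0.4809, 0.0015, 0.038]
eef_rot: [3.141, -0.002, 0.126]
force: [0.2, -0.2, 3.7]
grip_width: 0.0197
grip_force: 5.0
```

send_rows(rows=[{"dx":0.5,"dy":10,"dz":0,"roll":-6,"jaw":0.7},{"dx":0.5,"dy":10,"dz":0,"roll":-6,"jaw":0.7},{"dx":0.5,"dy":10,"dz":0,"roll":-6,"jaw":0.7},{"dx":0.5,"dy":10,"dz":0,"roll":-6,"jaw":0.7},{"dx":0.5,"dy":10,"dz":0,"roll":-6,"jaw":0.7},{"dx":0.5,"dy":10,"dz":0,"roll":-6,"jaw":0.7},{"dx":0.5,"dy":10,"dz":0,"roll":-6,"jaw":0.7},{"dx":0.5,"dy":10,"dz":0,"roll":-6,"jaw":0.7},{"dx":0.5,"dy":10,"dz":0,"roll":-6,"jaw":0.7},{"dx":0.5,"dy":10,"dz":0,"roll":-6,"jaw":0.7},{"dx":0.5,"dy":10,"dz":0,"roll":-6,"jaw":0.7},{"dx":0,"dy":0,"dz":0,"roll":0,"jaw":0.7}], force=15)

```text
time_s: 3.9
ee_pos: [0.5495, -0.0772, 0.0381]
eef_rot: [3.139, -0.003, 1.284]
force: [2.2, 11.6, 7.3]
grip_width: 0.0191
grip_force: 15.0
```

send_rows(rows=[{"dx":1.5,"dy":10,"dz":0,"roll":-6,"jaw":0.7},{"dx":0.5,"dy":10,"dz":0,"roll":-6,"jaw":0.7},{"dx":0.5,"dy":10,"dz":0,"roll":-6,"jaw":0.7},{"dx":0.3,"dy":9,"dz":0,"roll":-5.4,"jaw":0.7},{"dx":0,"dy":0,"dz":0,"roll":0,"jaw":0.7},{"dx":0,"dy":0,"dz":0,"roll":0,"jaw":0.7}])

```text
time_s: 4.4
ee_pos: [0.5854, -0.0798, 0.0376]
eef_rot: [-3.139, -0.002, 1.687]
force: [-10.0, 8.3, 8.9]
grip_width: 0.0191
grip_force: 15.0
```

send_rows(rows=[{"dx":0.5,"dy":2,"dz":0,"roll":0,"jaw":0.7},{"dx":0,"dy":0,"dz":0,"roll":0,"jaw":0.7},{"dx":0,"dy":0,"dz":0,"roll":0,"jaw":0.7}])

```text
time_s: 4.65
ee_pos: [0.5855, -0.0799, 0.0376]
eef_rot: [-3.135, -0.002, 1.686]
force: [-23.1, 3.5, 16.5]
grip_width: 0.0193
grip_force: 15.0
```

Run:
```python
from h import *
o=get_obs();print(o["time_s"],o["ee_pos"],o["eef_rot"],o["force"])
c=cam("top");np.save("top2.npy",c,allow_pickle=True);f=c["frame"]
save("t2.png",cv2.resize(f[120:270,170:370],(800,600)))
```

```text
4.65 [ 0.58552291 -0.07987924  0.03757238] [-3.13502498e+00 -1.51223155e-03  1.68609971e+00] [-23.11065847   3.51283756  16.4764246 ]
```

View pics/t2.png

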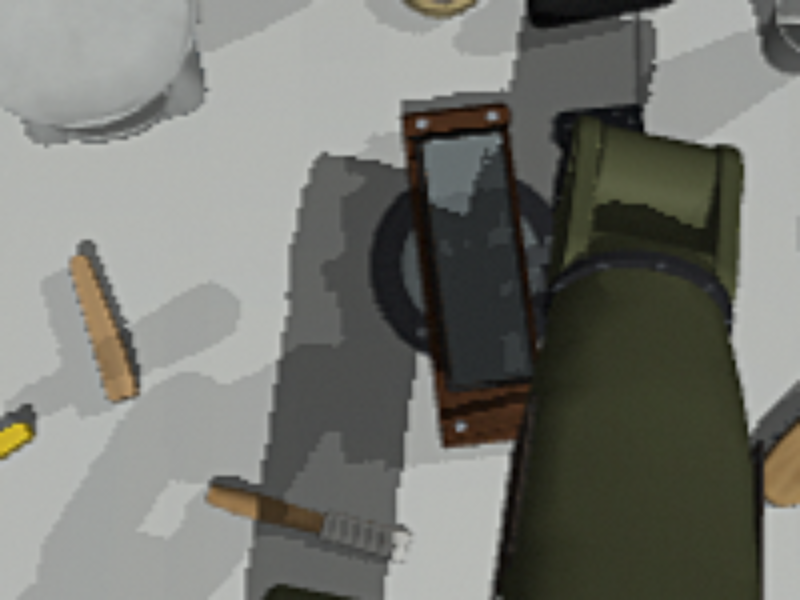

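send_rows(rows=[{"dx":0,"dy":-1,"dz":0,"roll":0,"jaw":0.3},{"dx":0,"dy":-1,"dz":0,"roll":0,"jaw":0.1},{"dx":0,"dy":0,"dz":0,"roll":0,"jaw":0.0},{"dx":0,"dy":0,"dz":-15,"roll":0,"jaw":0.0},{"dx":0,"dy":0,"dz":-38,"roll":0,"jaw":0.0},{"dx":0,"dy":0,"dz":-38,"roll":0,"jaw":0.0},{"dx":0,"dy":0,"dz":-38,"roll":0,"jaw":0.0},{"dx":0,"dy":0,"dz":-30,"roll":0,"jaw":0.0},{"dx":30,"dy":-5,"dz":0,"roll":0,"jaw":0.0},{"dx":34,"dy":-5,"dz":0,"roll":0,"jaw":0.0},{"dx":34,"dy":-5,"dz":0,"roll":0,"jaw":0.0},{"dx":34,"dy":-5,"dz":0,"roll":0,"jaw":0.0}])

```text
time_s: 5.7
ee_pos: [0.5506, 0.0497, 0.1963]
eef_rot: [3.141, 0.0, 1.685]
force: [0.3, -0.9, -0.8]
grip_width: 0.047
grip_force: 0.0
```

send_rows(rows=[{"dx":34,"dy":-5,"dz":0,"roll":0,"jaw":0.0},{"dx":34,"dy":-6,"dz":0,"roll":0,"jaw":0.0},{"dx":34,"dy":-6,"dz":0,"roll":0,"jaw":0.0},{"dx":34,"dy":-6,"dz":0,"roll":0,"jaw":0.0},{"dx":0,"dy":0,"dz":0,"roll":0,"jaw":0.0},{"dx":0,"dy":0,"dz":0,"roll":0,"jaw":0.0}])

```text
time_s: 6.2
ee_pos: [0.5123, 0.1822, 0.1961]
eef_rot: [3.141, -0.0, 1.689]
force: [0.6, -0.9, 0.2]
grip_width: 0.047
grip_force: 0.0
```

Run:
```python
from h import *
o=get_obs();print(o["time_s"],o["ee_pos"],o["eef_rot"],o["force"],o["qpos"])
for n in("top","wrist"):
    c=cam(n);np.save(n+"3.npy",c,allow_pickle=True);f=c["frame"]
    save(n+"3.png",cv2.resize(f[120:270,170:370],(800,600)) if n=="top" else cv2.resize(f,(800,600)))
```

```text
6.2 [0.5123085  0.18216788 0.19614642] [ 3.14087674e+00 -5.24275305e-05  1.68865997e+00] [ 0.56859224 -0.93458301  0.2062883 ] [ 2.74305689e-01  2.93171365e-01  1.55176358e+00 -6.20852466e-05
  1.29594237e+00  1.56458890e-01]
```

View pics/wrist3.png

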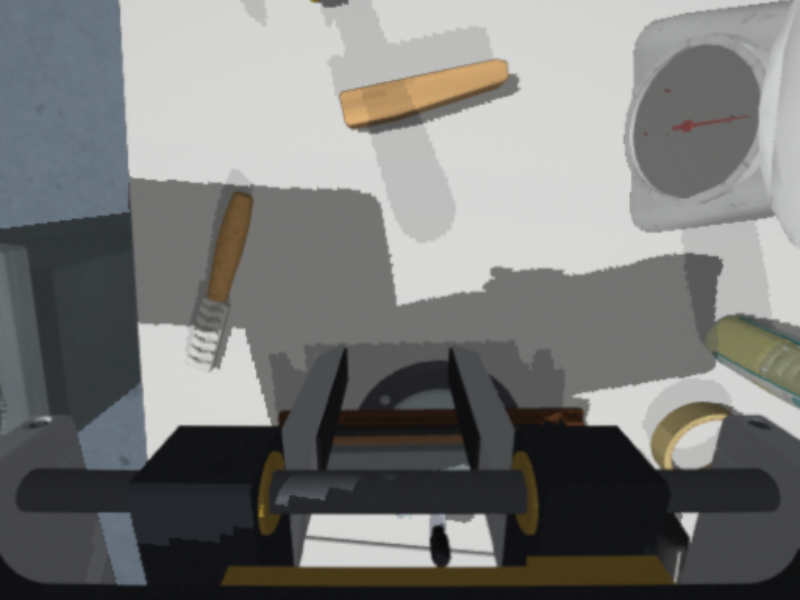

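Run:
```python
from h import *
c=np.load("wrist3.npy",allow_pickle=True).item();f=c["frame"]
hsv=cv2.cvtColor(f,cv2.COLOR_RGB2HSV);m=cv2.inRange(hsv,(8,80,100),(22,255,255));m[:,:200]=0;m[:,345:]=0;m[:30]=0;m[100:]=0
n,l,s,ce=cv2.connectedComponentsWithStats(m);i=1+s[1:,4].argmax();print(s[i])
us=np.arange(s[i,0]+6,s[i,0]+s[i,2]-14)
top=np.array([np.where(l[:,x]==i)[0].min() for x in us])-.5
A=world(c,us,top,.03)[:,:2]
k=us<us[0]+30
def fit(Q):
    vx=cv2.fitLine((Q*1e3).astype(np.float32),cv2.DIST_HUBER,0,.01,.01).ravel();return np.degrees(np.arctan2(vx[1],vx[0])),vx[2:]
print("flat edge",fit(A))
v,u=np.where(l==i);W=world(c,u,v,.03)[:,:2]
a=np.radians(fit(A)[0]);d=np.array([np.cos(a),np.sin(a)]);d*=np.sign(d[0]);nn=np.array([-d[1],d[0]])
t=W@d;q=W@nn;print("t",t.min(),t.max(),"flat n",np.median(A@nn))
for lo in np.arange(t.min(),t.max(),.012):
    s_=(t>=lo)&(t<lo+.012);print(round((lo-t.min())*1e3),np.round([q[s_].min()*1e3,q[s_].max()*1e3],1))
t0=t.max()-.128; tp=(t0+.020)*d+(np.median(A@nn)-.0125)*nn
print("tailpoint from thin end",tp,"from tail end",(t.min()+.020)*d+(np.median(A@nn)-.0125)*nn)
c=np.load("top3.npy",allow_pickle=True).item();f=c["frame"]
v,u=np.mgrid[130:240,255:340];u=u.ravel();v=v.ravel();P=world(c,u,v)
k=(P[:,2]>.058)&(P[:,2]<.08); Q=world(c,u[k],v[k],.068)[:,:2]
print("stone",cv2.minAreaRect((Q*1000).astype(np.float32)))
```

```text
[ 217   38  108   44 2176]
flat edge (np.float32(17.502897), array([509.411  , 339.59726], dtype=float32))
t 0.528620182332743 0.6543440504778905 flat n 0.17066468703711546
0 [145.1 170.6]
12 [145.5 170.6]
24 [146.4 170.6]
36 [146.6 170.6]
48 [147.4 170.6]
60 [147.8 170.6]
72 [149.5 170.6]
84 [150.7 170.6]
96 [151.7 170.7]
108 [152.9 170.6]
120 [154.8 169. ]
tailpoint from thin end [0.4734806  0.31515712] from tail end [0.47565135 0.31584167]
stone ((576.2725830078125, -20.384544372558594), (204.6844024658203, 135.3089141845703), 7.71268892288208)
```

View pics/top3.png

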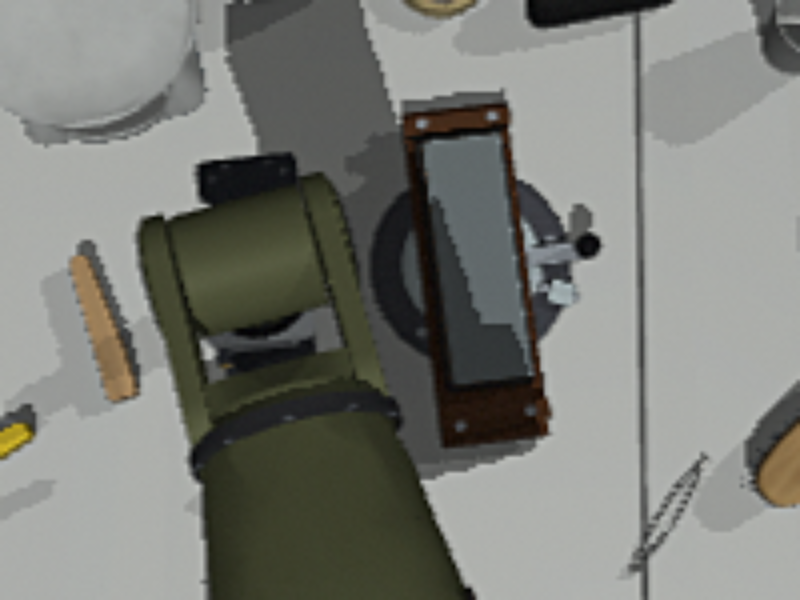

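send_rows(rows=[{"dx":34.2,"dy":-5.5,"dz":0,"roll":0,"jaw":-0.2},{"dx":34.2,"dy":-5.5,"dz":0,"roll":0,"jaw":-0.2},{"dx":34.2,"dy":-5.5,"dz":0,"roll":0,"jaw":-0.2},{"dx":34.2,"dy":-5.4,"dz":0,"roll":0,"jaw":-0.2},{"dx":0,"dy":0,"dz":0,"roll":-7,"jaw":-0.2},{"dx":0,"dy":0,"dz":0,"roll":-7,"jaw":-0.2},{"dx":0,"dy":0,"dz":0,"roll":-7,"jaw":-0.2},{"dx":0,"dy":0,"dz":0,"roll":-7,"jaw":-0.2},{"dx":0,"dy":0,"dz":0,"roll":-7,"jaw":-0.2},{"dx":0,"dy":0,"dz":0,"roll":-7,"jaw":-0.2},{"dx":0,"dy":0,"dz":0,"roll":-7,"jaw":-0.2},{"dx":0,"dy":0,"dz":0,"roll":-7,"jaw":-0.2}])

```text
time_s: 7.3
ee_pos: [0.4761, 0.313, 0.1959]
eef_rot: [3.142, 0.0, 2.667]
force: [-0.3, -0.3, 0.8]
grip_width: 0.0564
grip_force: 0.0
```

send_rows(rows=[{"dx":0,"dy":0,"dz":0,"roll":-7,"jaw":-0.2},{"dx":0,"dy":0,"dz":0,"roll":-7,"jaw":-0.2},{"dx":0,"dy":0,"dz":0,"roll":-7,"jaw":-0.2},{"dx":0,"dy":0,"dz":0,"roll":-7,"jaw":-0.2},{"dx":0,"dy":0,"dz":0,"roll":-7,"jaw":-0.2},{"dx":0,"dy":0,"dz":0,"roll":-7,"jaw":-0.2},{"dx":0,"dy":0,"dz":0,"roll":-2.8,"jaw":-0.2},{"dx":0,"dy":0,"dz":0,"roll":0,"jaw":-0.2},{"dx":0,"dy":0,"dz":0,"roll":0,"jaw":-0.2}])

```text
time_s: 8.05
ee_pos: [0.4758, 0.3134, 0.1958]
eef_rot: [-3.142, 0.0, -2.842]
force: [-0.4, 0.1, -0.3]
grip_width: 0.0564
grip_force: 0.0
```

send_rows(rows=[{"dx":0.6,"dy":2.4,"dz":30,"roll":0,"jaw":-0.2},{"dx":0,"dy":0,"dz":36,"roll":0,"jaw":-0.2},{"dx":0,"dy":0,"dz":36,"roll":0,"jaw":-0.2},{"dx":0,"dy":0,"dz":36,"roll":0,"jaw":-0.2},{"dx":0,"dy":0,"dz":30,"roll":0,"jaw":-0.2},{"dx":0,"dy":0,"dz":12,"roll":0,"jaw":-0.2},{"dx":0,"dy":0,"dz":5,"roll":0,"jaw":-0.2},{"dx":0,"dy":0,"dz":0,"roll":0,"jaw":-0.2},{"dx":0,"dy":0,"dz":0,"roll":0,"jaw":-0.2}])

```text
time_s: 8.8
ee_pos: [0.4748, 0.3167, 0.0124]
eef_rot: [3.141, 0.002, -2.839]
force: [0.9, 0.4, -0.1]
grip_width: 0.0565
grip_force: 0.0
```

send_rows(rows=[{"dx":0,"dy":-1,"dz":7,"roll":0,"jaw":-0.2},{"dx":0,"dy":0,"dz":0,"roll":0,"jaw":0.2},{"dx":0,"dy":0,"dz":0,"roll":0,"jaw":0.6},{"dx":0,"dy":0,"dz":0,"roll":0,"jaw":0.6},{"dx":0,"dy":0,"dz":0,"roll":0,"jaw":0.6},{"dx":0,"dy":0,"dz":0,"roll":0,"jaw":0.6},{"dx":0,"dy":0,"dz":0,"roll":0,"jaw":0.6},{"dx":0,"dy":0,"dz":0,"roll":0,"jaw":0.6}], force=45)

```text
time_s: 9.47
ee_pos: [0.4742, 0.3155, 0.0041]
eef_rot: [3.141, 0.0, -2.838]
force: [-0.2, -0.8, 3.5]
grip_width: 0.0251
grip_force: 45.0
```

send_rows(rows=[{"dx":0,"dy":0,"dz":-25,"roll":0,"jaw":0.6},{"dx":0,"dy":0,"dz":-25,"roll":0,"jaw":0.6},{"dx":0,"dy":0,"dz":-20,"roll":7,"jaw":0.6},{"dx":0,"dy":0,"dz":0,"roll":7,"jaw":0.6},{"dx":0,"dy":0,"dz":0,"roll":7,"jaw":0.6},{"dx":0,"dy":0,"dz":0,"roll":7,"jaw":0.6},{"dx":0,"dy":0,"dz":0,"roll":7,"jaw":0.6},{"dx":0,"dy":0,"dz":0,"roll":7,"jaw":0.6},{"dx":0,"dy":0,"dz":0,"roll":7,"jaw":0.6},{"dx":0,"dy":0,"dz":0,"roll":7,"jaw":0.6},{"dx":0,"dy":0,"dz":0,"roll":7,"jaw":0.6},{"dx":0,"dy":0,"dz":0,"roll":7,"jaw":0.6}])

```text
time_s: 10.47
ee_pos: [0.474, 0.3154, 0.0736]
eef_rot: [-3.141, -0.0, 2.217]
force: [0.1, -0.2, -2.2]
grip_width: 0.0246
grip_force: 45.0
```

send_rows(rows=[{"dx":0,"dy":0,"dz":0,"roll":7,"jaw":0.6},{"dx":0,"dy":0,"dz":0,"roll":7,"jaw":0.6},{"dx":0,"dy":0,"dz":0,"roll":7,"jaw":0.6},{"dx":0,"dy":0,"dz":0,"roll":7,"jaw":0.6},{"dx":0,"dy":0,"dz":0,"roll":2,"jaw":0.6},{"dx":0,"dy":0,"dz":0,"roll":0,"jaw":0.6},{"dx":0,"dy":0,"dz":0,"roll":0,"jaw":0.6}])

```text
time_s: 11.05
ee_pos: [0.4741, 0.3154, 0.0737]
eef_rot: [-3.141, 0.0, 1.702]
force: [0.6, 0.8, -1.3]
grip_width: 0.0246
grip_force: 45.0
```

Run:
```python
from h import *
def ln(Q):
    v=cv2.fitLine((Q*1e3).astype(np.float32),cv2.DIST_HUBER,0,.01,.01).ravel();return v
c=np.load("top3.npy",allow_pickle=True).item();f=c["frame"]
u=np.array([424,500,530,452])/4+170-.4;v=np.array([140,136,378,387])/4+120-.4
W=world(c,u,v,.068);print(np.round(W,4),W.mean(0))
e=W[[0,1]].mean(0)-W[[3,2]].mean(0);print("angle",np.degrees(np.arctan2(e[1],e[0])),np.linalg.norm(e))
J=world(c,np.array([443,548])/4+169.6,np.array([410,389])/4+119.6,.048);print("jaw inner",J)
o=get_obs();print(o["time_s"],o["ee_pos"],np.degrees(o["eef_rot"]),o["grip_width"])
c=cam("top");save("t4.png",np.hstack([cv2.resize(f[195:235,265:315],(400,320),interpolation=cv2.INTER_CUBIC),cv2.resize(c["frame"][140:240,180:305],(400,320),interpolation=cv2.INTER_CUBIC)]));np.save("top4.npy",c,allow_pickle=True)
```

```text
[[ 0.6704  0.0571  0.068 ]
 [ 0.6745 -0.0065  0.068 ]
 [ 0.4724 -0.0307  0.068 ]
 [ 0.4643  0.0333  0.068 ]] [0.57040793 0.0133136  0.068     ]
angle 6.711613198705435 0.20550144630475276
jaw inner [[ 0.44631889  0.03921615  0.048     ]
 [ 0.46472203 -0.04817617  0.048     ]]
11.05 [0.47405631 0.31539298 0.07370139] [-1.79989651e+02  3.67460719e-03  9.74993811e+01] 0.02457633998994019
```

View pics/t4.png

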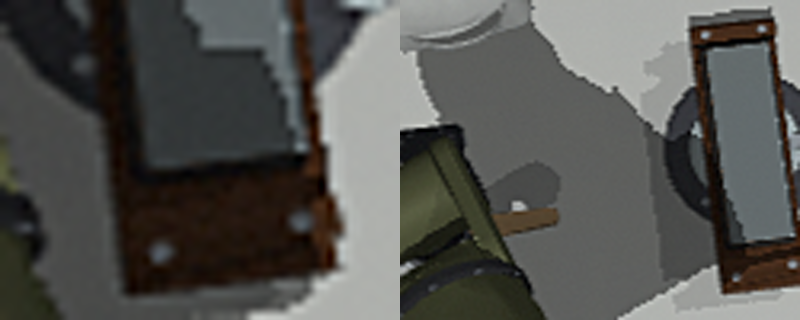

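send_rows(rows=[{"dx":0,"dy":0,"dz":0,"roll":0.5,"jaw":0.6},{"dx":-27.6,"dy":-12.1,"dz":0,"roll":0,"jaw":0.6},{"dx":-27.6,"dy":-12.1,"dz":0,"roll":0,"jaw":0.6},{"dx":-27.6,"dy":-12.1,"dz":0,"roll":0,"jaw":0.6},{"dx":-27.6,"dy":-12.1,"dz":10,"roll":0,"jaw":0.6},{"dx":-27.6,"dy":-12.1,"dz":10,"roll":0,"jaw":0.6},{"dx":0,"dy":0,"dz":10,"roll":0,"jaw":0.6},{"dx":0,"dy":0,"dz":6,"roll":0,"jaw":0.6},{"dx":0,"dy":0,"dz":0,"roll":0,"jaw":0.6},{"dx":0,"dy":0,"dz":0,"roll":0,"jaw":0.6}])

```text
time_s: 11.93
ee_pos: [0.4309, 0.1719, 0.0379]
eef_rot: [-3.142, -0.0, 1.692]
force: [0.2, 0.2, -1.4]
grip_width: 0.0247
grip_force: 45.0
```

Run:
```python
from h import *
o=get_obs();print(o["time_s"],o["ee_pos"],np.degrees(o["eef_rot"]),o["force"])
c=cam("wrist");t=cam("top");s=cam("scene");np.save("s5.npy",s,allow_pickle=True);np.save("t5.npy",t,allow_pickle=True)
M=np.array([.4530,.0447,.03]);xt=np.array([-.122,.9925,0]);yt=np.array([-.9925,-.122,0]);z=np.array([0,0,1])
q=proj(s,[M]);print(q);u,v=q[0].astype(int)
S=s["frame"][v-50:v+40,u-65:u+55];S=cv2.resize(S,(400,300),interpolation=cv2.INTER_CUBIC)
T=cv2.resize(t["frame"][180:240,235:315],(400,300),interpolation=cv2.INTER_CUBIC)
W=cv2.resize(c["frame"],(400,300))
save("m5.png",np.vstack([np.hstack([S,T]),np.hstack([W,W*0])]))
```

```text
11.9333 [0.43094872 0.17187793 0.03787357] [-1.79999585e+02 -6.02556121e-03  9.69431536e+01] [ 0.19404608  0.21903272 -1.36538941]
[[292.53658112 186.15775856]]
```

View pics/m5.png

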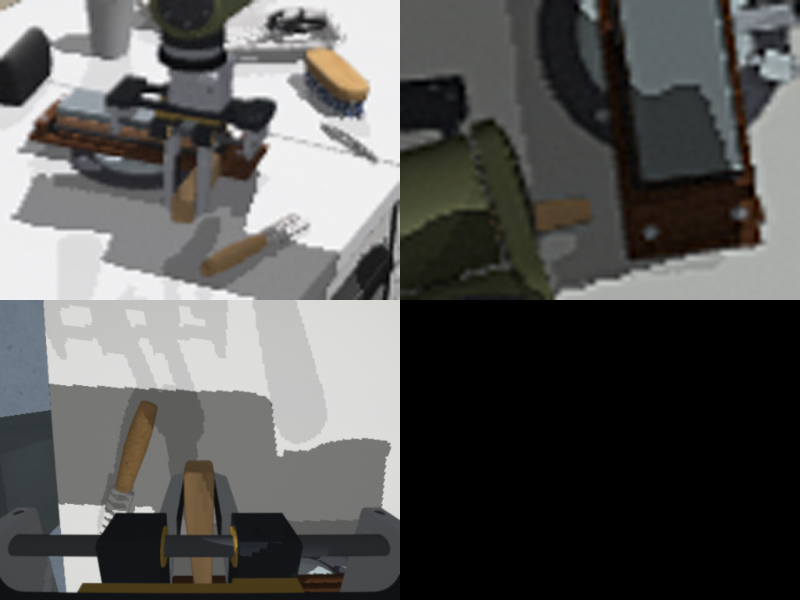

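send_rows(rows=[{"dx":-10,"dy":0,"dz":1.5,"roll":0,"jaw":0.6},{"dx":-10,"dy":0,"dz":0,"roll":0,"jaw":0.6},{"dx":-6,"dy":0,"dz":0,"roll":0,"jaw":0.6},{"dx":-6,"dy":0,"dz":0,"roll":0,"jaw":0.6},{"dx":-6,"dy":0,"dz":0,"roll":0,"jaw":0.6},{"dx":0,"dy":0,"dz":0,"roll":0,"jaw":0.6}])

```text
time_s: 12.58
ee_pos: [0.4354, 0.1324, 0.0364]
eef_rot: [3.142, 0.0, 1.69]
force: [0.2, -0.2, -0.8]
grip_width: 0.0248
grip_force: 45.0
```

send_rows(rows=[{"dx":-5,"dy":0,"dz":1,"roll":0,"jaw":0.6},{"dx":-5,"dy":0,"dz":0.5,"roll":0,"jaw":0.6},{"dx":-5,"dy":0,"dz":0,"roll":0,"jaw":0.6},{"dx":0,"dy":0,"dz":0,"roll":0,"jaw":0.6},{"dx":0,"dy":0,"dz":0,"roll":0,"jaw":0.6}])

```text
time_s: 13.0
ee_pos: [0.437, 0.1184, 0.0348]
eef_rot: [-3.142, -0.0, 1.691]
force: [-0.1, 0.2, -0.7]
grip_width: 0.0245
grip_force: 45.0
```

send_rows(rows=[{"dx":-4,"dy":0.2,"dz":0.5,"roll":0,"jaw":0.6},{"dx":-4,"dy":0.3,"dz":0,"roll":0,"jaw":0.6},{"dx":-4,"dy":0.4,"dz":0,"roll":0,"jaw":0.6},{"dx":0,"dy":0,"dz":0,"roll":0,"jaw":0.6},{"dx":0,"dy":0,"dz":0,"roll":0,"jaw":0.6}])

```text
time_s: 13.42
ee_pos: [0.4395, 0.1065, 0.0343]
eef_rot: [3.141, 0.0, 1.691]
force: [-0.0, 0.2, -0.6]
grip_width: 0.0247
grip_force: 45.0
```

send_rows(rows=[{"dx":-4,"dy":0.4,"dz":0,"roll":0,"jaw":0.6},{"dx":-4,"dy":0.4,"dz":0,"roll":0,"jaw":0.6},{"dx":-4,"dy":0.4,"dz":0,"roll":0,"jaw":0.6},{"dx":0,"dy":0,"dz":0,"roll":0,"jaw":0.6},{"dx":0,"dy":0,"dz":0,"roll":0,"jaw":0.6}])

```text
time_s: 13.83
ee_pos: [0.442, 0.0946, 0.0343]
eef_rot: [-3.142, 0.0, 1.691]
force: [1.8, -0.6, -3.6]
grip_width: 0.0248
grip_force: 45.0
```

send_rows(rows=[{"dx":-4,"dy":0.4,"dz":0,"roll":0,"jaw":0.6},{"dx":-4,"dy":0.4,"dz":0,"roll":0,"jaw":0.6},{"dx":-4,"dy":0.4,"dz":0,"roll":0,"jaw":0.6},{"dx":0,"dy":0,"dz":0,"roll":0,"jaw":0.6},{"dx":0,"dy":0,"dz":0,"roll":0,"jaw":0.6}])

```text
time_s: 14.25
ee_pos: [0.4447, 0.0829, 0.0343]
eef_rot: [3.142, 0.0, 1.691]
force: [2.0, -1.1, -2.2]
grip_width: 0.0244
grip_force: 45.0
```

send_rows(rows=[{"dx":-4,"dy":0.4,"dz":0,"roll":0,"jaw":0.6},{"dx":-4,"dy":0.4,"dz":0,"roll":0,"jaw":0.6},{"dx":0,"dy":0,"dz":0,"roll":0,"jaw":0.6},{"dx":0,"dy":0,"dz":0,"roll":0,"jaw":0.6}])

```text
time_s: 14.58
ee_pos: [0.4464, 0.075, 0.0343]
eef_rot: [3.142, 0.0, 1.691]
force: [1.0, -1.6, -2.5]
grip_width: 0.0249
grip_force: 45.0
```

send_rows(rows=[{"dx":-3,"dy":0.3,"dz":0,"roll":0,"jaw":0.6},{"dx":-3,"dy":0.3,"dz":0,"roll":0,"jaw":0.6},{"dx":0,"dy":0,"dz":0,"roll":0,"jaw":0.6},{"dx":0,"dy":0,"dz":0,"roll":0,"jaw":0.6}])

```text
time_s: 14.92
ee_pos: [0.4477, 0.0693, 0.0343]
eef_rot: [-3.142, 0.0, 1.691]
force: [0.2, 0.8, -2.5]
grip_width: 0.0246
grip_force: 45.0
```

send_rows(rows=[{"dx":-2,"dy":0.2,"dz":0,"roll":0,"jaw":0.6},{"dx":-2,"dy":0.2,"dz":0,"roll":0,"jaw":0.6},{"dx":0,"dy":0,"dz":0,"roll":0,"jaw":0.6},{"dx":0,"dy":0,"dz":0,"roll":0,"jaw":0.6}])

```text
time_s: 15.25
ee_pos: [0.4484, 0.0656, 0.0342]
eef_rot: [-3.141, -0.0, 1.691]
force: [-1.1, 5.2, -1.2]
grip_width: 0.025
grip_force: 45.0
```

send_rows(rows=[{"dx":-1.5,"dy":0.1,"dz":0,"roll":0,"jaw":0.6},{"dx":-1.5,"dy":0.1,"dz":0,"roll":0,"jaw":0.6},{"dx":0,"dy":0,"dz":0,"roll":0,"jaw":0.6},{"dx":0,"dy":0,"dz":0,"roll":0,"jaw":0.6}])

```text
time_s: 15.58
ee_pos: [0.4485, 0.0644, 0.0342]
eef_rot: [-3.141, -0.003, 1.691]
force: [-5.6, 22.4, 1.7]
grip_width: 0.0245
grip_force: 45.1
```

send_rows(rows=[{"dx":-1,"dy":0,"dz":0,"roll":0,"jaw":0.6},{"dx":0,"dy":0,"dz":0,"roll":0,"jaw":0.6},{"dx":0,"dy":0,"dz":0,"roll":0,"jaw":0.6}], force=58)

```text
time_s: 15.83
ee_pos: [0.4485, 0.0643, 0.0343]
eef_rot: [-3.141, -0.004, 1.691]
force: [-5.5, 32.0, 1.3]
grip_width: 0.0247
grip_force: 58.1
```

Run:
```python
from h import *
o=get_obs();print(o["time_s"],o["ee_pos"],np.degrees(o["eef_rot"]),o["force"])
t=cam("top");c=cam("wrist");s=cam("scene");T3=np.load("top3.npy",allow_pickle=True).item()
a=[cv2.resize(x["frame"][140:230,255:330],(400,480),interpolation=cv2.INTER_CUBIC) for x in(T3,t)]
save("f6.png",np.hstack(a))
# stone far-end profile along bed axis: intensity along centre line in both views
piv=np.array([.5737,.0132]);yt=np.array([-.9925,-.122]);xt=np.array([-.122,.9925])
for lab,x in(("before",T3),("after",t)):
    g=cv2.cvtColor(x["frame"],cv2.COLOR_RGB2GRAY).astype(np.float32);sat=cv2.cvtColor(x["frame"],cv2.COLOR_RGB2HSV)[:,:,1].astype(np.float32)
    ys=np.arange(-.118,-.090,.002);P=[]
    out=[]
    for off in np.arange(-.024,.025,.004):
        Q=[list(piv+off*xt+y*yt)+[.068] for y in ys];q=proj(x,Q).astype(np.float32)
        out.append(cv2.remap(g,q[:,0].reshape(1,-1),q[:,1].reshape(1,-1),1)[0])
    print(lab,np.round(np.median(out,0)).astype(int))
```

```text
15.8333 [0.44847564 0.06427765 0.03427163] [-179.94948491   -0.24714608   96.90457128] [-5.45241283 31.9660548   1.34258393]
before [ 49  49  49  50  50  34   9   9  29  72 110 109 104 103]
after [ 47  47  48  44  25  16  23  57 100 108 102 101 100 100]
```

View pics/f6.png

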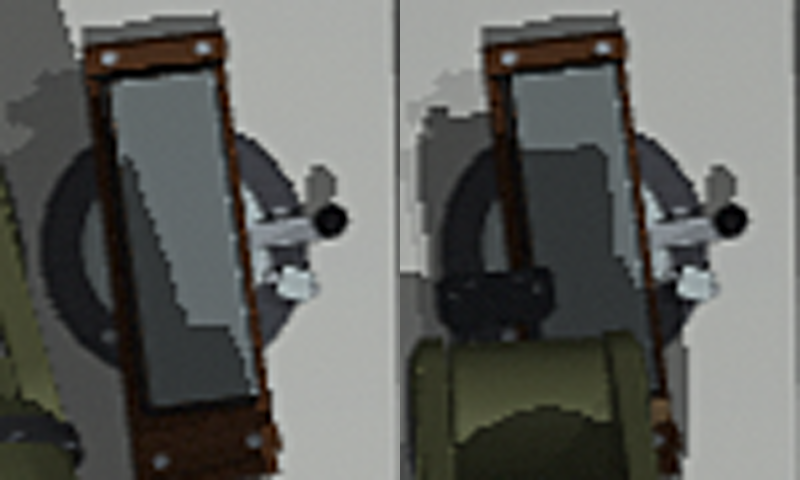

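The right half of the picture shows the stone up against the plain jaw. It moved about 4 mm, and the wedge tip shows at the far edge at (660,410). Another 1 mm of commanded push raised the force to 32 N with almost no movement, so the stone is flush.

```bash
python3 -c "
from station import *
print(hand_in())"
```

```text
the job is handed in; nothing more can be done
None
```

The stand is turned to its working stop, the wedge has pushed the stone flush against the plain jaw, and I handed the job in at about 16 s with the wedge still gripped and pushed in at about 32 N.

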